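# Gather the fittings in the white corner of the tote

## Robot

A 6-joint arm with a two-finger parallel gripper is mounted at the origin on the work surface. World frame = base frame: x ahead of the robot, y to its left, z up, the work surface at z = 0. Lengths are in m, angles in degrees, forces in N, time in s.
With the tool pointing down it reaches from about 0.3 to 0.75 m from the base axis. Payload 8.5 kg.
Tool frame: the origin (TCP) lies on the centre line of the jaws, within the pads' length; the fingertips stand 14 mm ahead of it and the grasp point (between the pads) lies 5 mm behind it; z points along the fingers, x is the direction in which the jaws open and shut, and the axes are right-handed (so a half turn about z gives the same grasp; the last joint's range is limited). The gripper opens to 85 mm and grips with 20 to 120 N. Pads are 22 mm wide; open, the fingers measure 114 mm over their backs; the gripper's body (76 mm by 85 mm) begins 54 mm behind the grasp point. The pads swing forward as they close: fully open they stand 13 mm farther back than shut.
Start: joints at [-84.185, 21.807, 74.336, -0, 83.858, -12.336], TCP at [0.171, -0.523, 0.245] pointing down, gripper open.
Joint ranges: [-178.18, 178.18], [-50.72, 133.34], [12.68, 142.11], [-81.47, 261.47], [9.98, 163.14], [-165.26, 165.26]. Speed limits (degrees/s): [136.94, 136.94, 180, 180, 180, 180].

## Interface

Orientations are given as a 3x3 rotation matrix whose columns are the frame's x, y, z axes.
In Python, from rig import * gives the robot as it stands.
- The arm moves only by the shell command python3 -m crank 'ROWS' [FORCE]. ROWS is JSON, one flat list of numbers, 7 for each row, row after row: the turn, a rotation vector about the world's x, y, z in rad, then the shift along the world's x, y, z in m, then the opening in per cent of the stroke, from 0 (shut) to 100 (fully open). A call has 1 to 20 rows; each row shifts and turns the commanded pose from where the row before left it; what a row does not reach is not made up. A row lasts 1/10 s, in which the tool goes at most 50 mm and 8.59 degrees, less where a joint would pass 70% of its speed; a pose out of reach is approached as far as the arm can. A call is refused whole if a number of a shift passes 0.05 or a number of a turn 0.15, either way. A call with a gripper value outside its range is refused whole. The fingers move at their own pace and stop on an object; FORCE is the grip in N (left out, the last holds). Time passes only in rows, so rows that do not move let the fingers close. It gives the time, the measured TCP pose, the force and the opening at its end, in the units of the state.
- observe(): the state, without advancing time (a new reading comes with each control period).
- get_image(name): name is "scene" or "top"; returns a dict with "frame" (480x640x3 uint8, red, green, blue), "fov_y" (degrees; the focal length in pixels is half the picture's height over the tangent of half this angle, whatever the lens; pixels are square), "cx", "cy" (the principal point, pixels), "world_to_cam" (4x4, takes a point from world to camera coordinates). Camera axes: x right, y up, looking along -z (the intrinsics and any distortion apply to the point x, -y, -z); pixel columns grow to the right and rows downward; lengths in m; the calibration is good to about 2 mm. A picture is of the moment at which its call begins. There is no depth.
- close_job(): hands the job in, once; it reports no verdict.
The state is a dict: "time_s": time; "q": joint angles; "qvel": joint speeds; "joint_efforts": joint torques, N m; "position": TCP position; "tool_rot": TCP orientation; "ft_force": force on the tool from outside, world axes, zero at the start; "wrist_torque": the same for the moment, N m; "grip_width": finger opening in m.
Only numpy, scipy, OpenCV 4.12 (cv2) and the standard library are available. Lean on these libraries where they do the work, as an engineer would, in place of code of your own. Each camera call takes 0.05 s, during which the arm holds its last target. There are 200 camera calls.

## Task

Put the two brass hex fittings that lie loose on the bench into the blue tote with the third while it stands on the bench. Then lift the tote clear of the bench, for which it has a black handle, and tilt it about 30 degrees towards its white corner so that all three fittings slide together into that corner. Finish while holding the tote up like that, still, tilted and clear of everything on the bench, and leave the other things on the bench alone.

Things in the scene. Friction and masses are not known exactly. Their poses are not given: they have to be found in the camera images.
- tote: open blue plastic tote, loose, 138 (x) by 178 (y) by 50 mm high, walls and floor 4 mm, 0.22 kg (varies by a quarter); smooth inside, fittings start to slide at about 12 degrees (up to 15). Origin under the centre of its base, z up. Its inner corner at -x, +y is painted white, rim included. Along the middle of its +x side stands the black handle.
- handle (a point): grip point of the tote's black block handle, 71 mm along +x from the tote's origin and 74 mm above its base; the block is 28 mm thick along the tote's x (57 to 85 mm from the origin), 56 mm along its y, and rises from the rim at 50 mm to 90 mm. Pinch it across its thickness, along the tote's x, from above, and firmly: the loaded tote weighs 0.33 to 0.43 kg and hangs to one side of it.
- corner (a point): the white inner corner of the tote, where its two walls meet, 16 mm above the inner floor: at (-65, +85, 20) mm in the tote's frame
- fitting_a: brass hydraulic fitting: a hex 27 mm across flats and 16 mm high with a round threaded stub 20 mm in diameter and 16 mm high on top, 32 mm tall in all, 50 g. Origin in its middle, 16 mm above its underside; z runs up the stub, the hex has two flats facing its +y and -y. Starts standing in the tote, in the half next to the handle (tote x 20 to 45 mm and y -50 to 30 mm).
- fitting_b: brass hydraulic fitting: a hex 27 mm across flats and 16 mm high with a round threaded stub 20 mm in diameter and 16 mm high on top, 32 mm tall in all, 50 g. Origin in its middle, 16 mm above its underside; z runs up the stub, the hex has two flats facing its +y and -y. Starts standing on the bench, left or right of the tote.
- fitting_c: brass hydraulic fitting: a hex 27 mm across flats and 16 mm high with a round threaded stub 20 mm in diameter and 16 mm high on top, 32 mm tall in all, 50 g. Origin in its middle, 16 mm above its underside; z runs up the stub, the hex has two flats facing its +y and -y. Starts standing on the bench, left or right of the tote.
- red_cap: bystander: red plastic thread cap, 38 mm across its foot and 24 mm tall, beside the tote among the loose fittings; origin under its centre
- black_collar: bystander: plain black steel collar, 40 mm in diameter, 18 mm high, beside the tote among the loose fittings; origin under its centre
- screwdriver: bystander: screwdriver lying beyond the tote
- wrench: bystander: wrench lying beyond the tote
- oil_can: bystander: blue jar with a yellow cap, 60 mm in diameter, 75 mm tall, ahead on the left; origin under its centre
- grease_tin: bystander: tin with a yellow band, 68 mm in diameter, 70 mm tall, ahead on the right; origin under its centre
Mind the look-alikes: they are no part of the job. Leave any green, pink or turquoise look-alike of the fitting_b alone.

How it is judged (in metres and radians):
On the way, in this order (a step that is already met when the one before it is completed fails the run):
1. both loose fittings are in the tote and let go, with the tote still standing level on the bench (x of fitting_b in the frame of tote between -0.066 and 0.066 m and y of fitting_b in the frame of tote between -0.086 and 0.086 m and z of fitting_b in the frame of tote between 0.004 and 0.045 m and x of fitting_c in the frame of tote between -0.066 and 0.066 m and y of fitting_c in the frame of tote between -0.086 and 0.086 m and z of fitting_c in the frame of tote between 0.004 and 0.045 m and contact force between the fingers and fitting_b below 0.05 N and contact force between the fingers and fitting_c below 0.05 N and angle between tote's own z axis and vertical below 0.06 rad and height (world z) of tote below 0.01 m), for 0.2 s.
2. the tote is gripped and lifted clear of the bench (contact force between the fingers and tote above 1 N and height (world z) of handle above 0.1 m and contact force between tote and table below 0.05 N), for 0.2 s.
At the end, for the whole second after the job is handed in: All three fittings are in the tote with their middles within 85 mm of the white corner, at rest; the tote is held still by the fingers, tilted 20 to 50 degrees, clear of the bench (the white corner more than 35 mm up) and of the bystanders; no bystander has moved more than 30 mm (x of fitting_a in the frame of tote between -0.066 and 0.066 m and y of fitting_a in the frame of tote between -0.086 and 0.086 m and z of fitting_a in the frame of tote between 0.004 and 0.045 m and distance between each of fitting_a, fitting_b, fitting_c and corner below 0.085 m and x of fitting_b in the frame of tote between -0.066 and 0.066 m and y of fitting_b in the frame of tote between -0.086 and 0.086 m and z of fitting_b in the frame of tote between 0.004 and 0.045 m and x of fitting_c in the frame of tote between -0.066 and 0.066 m and y of fitting_c in the frame of tote between -0.086 and 0.086 m and z of fitting_c in the frame of tote between 0.004 and 0.045 m and angle between tote's own z axis and vertical between 0.35 and 0.87 rad and contact force between the fingers and tote above 1 N and height (world z) of corner above 0.035 m and contact force between tote and table below 0.05 N and linear speed of tote below 0.02 m/s and angular speed of tote below 0.15 rad/s and contact force between tote and red_cap below 0.05 N and contact force between tote and black_collar below 0.05 N and contact force between tote and screwdriver below 0.05 N and contact force between tote and wrench below 0.05 N and contact force between tote and oil_can below 0.05 N and contact force between tote and grease_tin below 0.05 N and linear speed of each of fitting_a, fitting_b, fitting_c below 0.03 m/s and distance of each of red_cap, black_collar, screwdriver, wrench, oil_can, grease_tin from where it was at the start of the episode below 0.03 m); the arm keeps its last pose, push and grip.
It fails at once if a bystander is disturbed (moved more than 30 mm) (distance of any of red_cap, black_collar, screwdriver, wrench, oil_can, grease_tin from where it was at the start of the episode above 0.03 m).
It fails at once if the tote is tipped past 60 degrees (angle between tote's own z axis and vertical above 1.05 rad).
It also fails if it takes over 69 s, if anything falls off the work surface, if the arm or the gripper's body presses on something with over 40 N, if the wrist force passes 120 N, or if a joint passes its speed limit or range.

## Working session

There is one attempt and no reset: what is moved stays moved. The work goes in short steps, Python scripts to look and compute and a shell command to move; the robot and the scene stay as the last step left them, time stands still between calls to the robot, and variables do not carry over. Pictures are saved under pics/ and viewed, about 8 in all and at most 12, crops included, and the job is handed in when it is done.

```bash
ls; mkdir -p pics; python3 - <<'E'
from rig import *
import cv2,numpy as np
s=observe(); print(s)
for n in("scene","top"):
    d=get_image(n); cv2.imwrite(f"pics/{n}0.png",d["frame"][...,::-1]); print(n,{k:v for k,v in d.items() if k!="frame"})
E
```

```text
pics
{'time_s': 0.0, 'q': array([-8.41849605e+01,  2.18433917e+01,  7.43875179e+01,  1.78665441e-03,
        8.38589838e+01, -1.23342511e+01]), 'qvel': array([ 0.00770549, -0.11592571, -0.06594383, -0.09484876, -0.07008203,
       -0.14312809]), 'joint_efforts': array([-1.79956995e-03, -4.48461378e+01, -2.31281108e+01, -3.22129281e-04,
        4.83673837e-03,  1.24954417e-05]), 'position': array([ 0.17131092, -0.52233682,  0.24467299]), 'tool_rot': array([[ 3.11490737e-01, -9.50249180e-01, -1.28115961e-04],
       [-9.50247963e-01, -3.11490549e-01,  1.56400278e-03],
       [-1.52609927e-03, -3.65430448e-04, -9.99998769e-01]]), 'ft_force': array([-0.39214393,  0.06360985, -0.12345022]), 'wrist_torque': array([0.01833183, 0.00466753, 0.06494411]), 'grip_width': 0.08534978618838736}
scene {'fov_y': 52.70465722133579, 'cx': 317.00825015564527, 'cy': 244.42336628851118, 'world_to_cam': array([[-0.83909953,  0.54386623, -0.01102316,  0.49536477],
       [-0.33353397, -0.49837078,  0.8002385 ,  0.12388825],
       [ 0.42972907,  0.67515634,  0.59958055, -1.33058019],
       [ 0.        ,  0.        ,  0.        ,  1.        ]])}
top {'fov_y': 55.37306007597839, 'cx': 325.1489798610852, 'cy': 245.85374863392218, 'world_to_cam': array([[-0.0122899 , -0.99947554,  0.02995994, -0.01040927],
       [ 0.98448152, -0.00684916,  0.17535457, -0.58238708],
       [-0.1750574 ,  0.0316501 ,  0.98404938, -0.84778484],
       [ 0.        ,  0.        ,  0.        ,  1.        ]])}
```

View pics/top0.png

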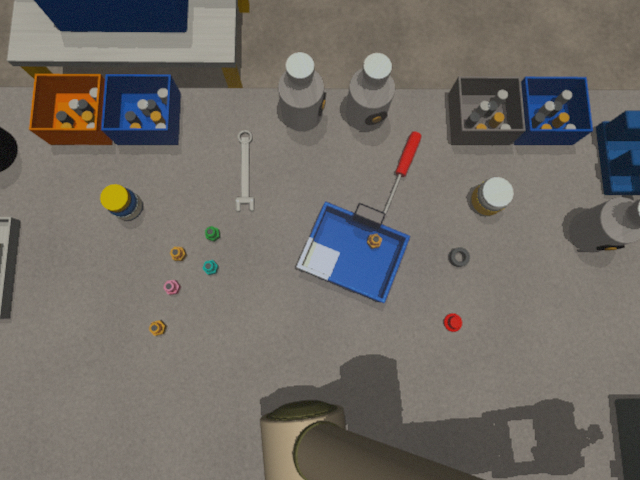

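View pics/scene0.png

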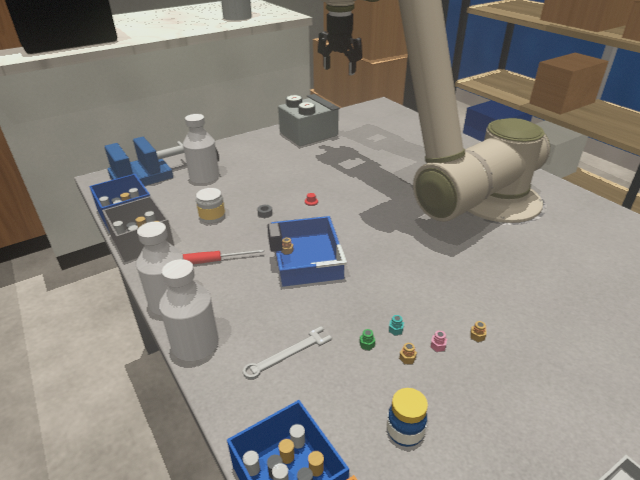

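```bash
cat > h.py <<'E'
import cv2,numpy as np
from rig import *
def ray(d,u,v):
    f=240/np.tan(np.radians(d["fov_y"]/2)); W=d["world_to_cam"]; R=W[:3,:3]
    r=R.T@np.array([(u-d["cx"])/f,-(v-d["cy"])/f,-1]); return -R.T@W[:3,3], r/np.linalg.norm(r)
def onz(d,u,v,z):
    o,r=ray(d,u,v); return o+r*(z-o[2])/r[2]
def tri(d1,p1,d2,p2):
    A=np.zeros((3,3));b=np.zeros(3);L=[ray(d1,*p1),ray(d2,*p2)]
    for o,r in L: P=np.eye(3)-np.outer(r,r);A+=P;b+=P@o
    x=np.linalg.solve(A,b); return x,[np.linalg.norm(np.cross(x-o,r))*1000 for o,r in L][0]
def proj(d,p):
    f=240/np.tan(np.radians(d["fov_y"]/2)); c=d["world_to_cam"]@np.r_[p,1]
    return d["cx"]-f*c[0]/c[2], d["cy"]+f*c[1]/c[2]
def blobs(d,lo,hi,amin=20):
    h=cv2.cvtColor(d["frame"],cv2.COLOR_RGB2HSV); m=cv2.inRange(h,np.array(lo),np.array(hi))
    m=cv2.morphologyEx(m,cv2.MORPH_CLOSE,np.ones((5,5)))
    n,_,st,c=cv2.connectedComponentsWithStats(m); return [(c[i].round(1),st[i].tolist()) for i in range(1,n) if st[i,4]>=amin],m
BR=((10,100,70),(24,255,255))
E
python3 - <<'E'
from h import *
T=get_image("top");S=get_image("scene")
for n,d in(("T",T),("S",S)):
    print(n); 
    for c,s in blobs(d,*BR)[0]:
        if s[4]<600 and 150<c[1]<400: print(" brass",c,s)
    b,_=blobs(d,(105,120,40),(125,255,255),1500)
    for c,s in b: print(" blue",c,s)
    b,_=blobs(d,(0,180,100),(6,255,255),20)
    for c,s in b: print(" red",c,s)
t=cv2.resize(T["frame"][190:350,130:270],None,fx=4,fy=4,interpolation=cv2.INTER_CUBIC)[:600]
a=cv2.resize(T["frame"][190:310,290:420],None,fx=4,fy=4,interpolation=cv2.INTER_CUBIC)
b=cv2.resize(S["frame"][205:295,255:355],None,fx=4,fy=4,interpolation=cv2.INTER_CUBIC)
c=cv2.resize(S["frame"][305:370,350:495],None,fx=2,fy=2)
I=np.zeros((600,800,3),np.uint8); I[:480,:520]=a; I[:360,520:800]=b[:,:280]
I[480:600,0:240]=0; 
c=cv2.resize(T["frame"][215:345,150:230],None,fx=1.8,fy=1.8); I[360:360+234,600:600+144]=c
cv2.imwrite("pics/c1.png",I[...,::-1])
E
```

```text
T
 brass [480.2 204.2] [471, 185, 30, 31, 229]
 brass [123.2 204. ] [109, 190, 21, 22, 69]
 brass [374.  240.7] [367, 234, 15, 14, 142]
 brass [177.4 253.3] [170, 246, 16, 15, 182]
 brass [611.3 248.1] [606, 247, 11, 3, 27]
 brass [157.  327.5] [149, 320, 17, 16, 197]
 blue [117.2  14.8] [35, 0, 153, 32, 4404]
 blue [138.8 108. ] [101, 74, 79, 71, 4297]
 blue [585.8 130.1] [516, 77, 124, 118, 6627]
 blue [359.6 252.4] [310, 202, 100, 101, 5186]
 red [408.6 152.3] [397, 132, 24, 42, 430]
 red [452.5 322.1] [444, 314, 18, 17, 244]
S
 brass [124.4 195.5] [121, 193, 8, 7, 42]
 brass [211.  212.5] [198, 204, 26, 16, 265]
 brass [139.6 219.9] [136, 217, 9, 9, 49]
 brass [286.9 244.1] [283, 238, 10, 11, 79]
 brass [478.3 331.2] [471, 321, 15, 21, 245]
 brass [407.7 353.6] [400, 343, 17, 21, 260]
 blue [483.   42.4] [462, 14, 44, 60, 1873]
 blue [543.6  48.5] [506, 25, 99, 53, 2501]
 blue [624.  80.] [601, 49, 39, 62, 1721]
 blue [308.3 249.1] [272, 216, 67, 55, 1604]
 blue [285.2 445.3] [227, 400, 122, 80, 4400]
```

View pics/c1.png

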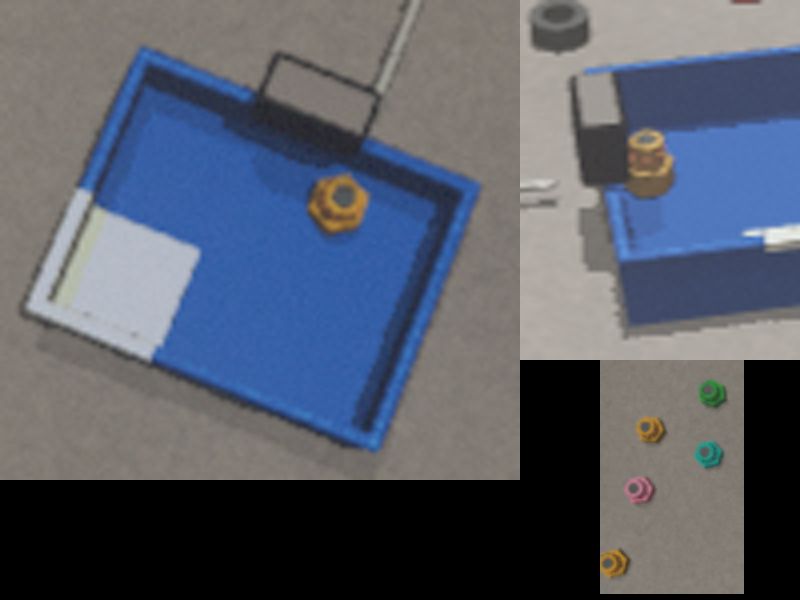

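Top view: brass candidates are (177,254) and (157,328), both loose. The look-alikes are green (212,233), turquoise (210,267) and pink (171,287), and the bystanders red cap (452,322) and black collar (459,257). The fitting in the tote is at (375,240). I choose the two brass-coloured ones; the crop confirms them. In the tote, the white corner is at (296,268) and the handle's top face is at (370,214).

```bash
python3 - <<'E'
from h import *
np.set_printoptions(precision=4,suppress=True)
T=get_image("top");S=get_image("scene")
def show(n,p,q): print(n,*tri(T,p,S,q))
show("F1",(177.4,253.3),(407.7,353.6));show("F2",(157,327.5),(478.3,331.2));show("A",(374,240.7),(286.9,244.1));show("handle top",(370.1,214.2),(274.5,229.5))
for n,p in dict(F1=(177.4,253.3),F2=(157,327.5)).items(): print(n,onz(T,*p,.016),onz(S,*((407.7,353.6) if n=="F1" else (478.3,331.2)),.016))
for z in(0.04,.05):
    C=np.array([onz(T,*p,z) for p in((325.5,202),(409.5,236.5),(383.8,302.5),(296.2,268))])
    print(z,C[:,:2].tolist(),"center",C.mean(0),"sides",[np.linalg.norm(C[i]-C[i-1]) for i in range(4)])
    ax=(C[0]+C[1]-C[2]-C[3])[:2];ay=(C[0]+C[3]-C[1]-C[2])[:2];print("yaw",np.degrees(np.arctan2(ax[1],ax[0])),np.degrees(np.arctan2(-ay[0],ay[1])))
for n,u in dict(green=(212,233),turq=(210,267),pink=(171,287),jar=(117,197),wr=(245,205),sd=(388,205),collar=(459,257),cap=(452,322),tin=(495,192)).items(): print(n,onz(T,*u,.02)[:2])
# scene rim corners: (crop) right(handle far) corners
show("rimTL",(325.5,202),((620-520)/4+255,262/4+205)); show("rimTR",(409.5,236.5),((585-520)/4+255,72/4+205))
E
```

```text
F1 [0.576  0.2827 0.0121] 0.00399400207770383
F2 [0.4281 0.3159 0.0132] 0.2684964406786938
A [ 0.5979 -0.1172  0.0222] 0.49071338965088007
handle top [ 0.6362 -0.1013  0.0887] 0.47726882255283415
F1 [0.5754 0.2816 0.016 ] [0.5785 0.285  0.016 ]
F2 [0.4283 0.3147 0.016 ] [0.4303 0.3176 0.016 ]
0.04 [[0.6746043149693361, -0.01822272966709733], [0.6022516907930362, -0.18632713401485726], [0.4709532773004557, -0.1298285075082223], [0.5403816938342089, 0.041240120753123555]] center [ 0.572  -0.0733  0.04  ] sides [np.float64(0.14680443659672374), np.float64(0.18301364153065766), np.float64(0.1429383369946806), np.float64(0.18462063968474074)]
yaw -23.592423447908235 -22.685892899849694
0.05 [[0.6718186070330476, -0.01788078032914301], [0.6002728610315246, -0.1841104803866818], [0.4704386905492852, -0.1282419278981224], [0.5390928397410012, 0.04091893897786233]] center [ 0.5704 -0.0723  0.05  ] sides [np.float64(0.1451672700502599), np.float64(0.1809726690750119), np.float64(0.14134428528234916), np.float64(0.18256174594770128)]
yaw -23.59242344790825 -22.685892899849666
green [0.616  0.2126]
turq [0.5464 0.2144]
pink [0.5071 0.29  ]
jar [0.6924 0.408 ]
wr [0.6744 0.147 ]
sd [ 0.6732 -0.1488]
collar [ 0.5628 -0.2907]
cap [ 0.4319 -0.2682]
tin [ 0.7005 -0.3761]
rimTL [ 0.6725 -0.0176  0.0457] 0.6487262827533072
rimTR [ 0.6013 -0.1853  0.0451] 0.07964438611966936
```

```bash
python3 -m crank '[0,0,0.0426,0.0203,0.0403,0,45,0,0,0.0426,0.0203,0.0403,0,45,0,0,0.0426,0.0203,0.0403,0,45,0,0,0.0426,0.0203,0.0403,0,45,0,0,0.0426,0.0203,0.0403,0,45,0,0,0.0426,0.0203,0.0403,0,45,0,0,0.0426,0.0203,0.0403,0,45,0,0,0.0426,0.0203,0.0403,0,45,0,0,0.0426,0.0203,0.0403,0,45,0,0,0.0426,0.0203,0.0403,0,45,0,0,0.0426,0.0203,0.0403,0,45,0,0,0.0426,0.0203,0.0403,0,45,0,0,0.0426,0.0203,0.0403,0,45,0,0,0.0426,0.0203,0.0403,0,45,0,0,0.0426,0.0203,0.0403,0,45,0,0,0.0426,0.0203,0.0403,0,45,0,0,0.0426,0.0203,0.0403,0,45,0,0,0.0426,0.0203,0.0403,0,45,0,0,0.0426,0.0203,0.0403,0,45,0,0,0.0426,0.0203,0.0403,0,45]' 40
```

```text
time_s: 2.3
position: [0.5778, 0.2853, 0.2452]
tool_rot: [[0.921, -0.389, -0.0], [-0.389, -0.921, -0.0], [-0.0, 0.0, -1.0]]
ft_force: [0.7, 0.3, 1.0]
grip_width: 0.0382
```

```bash
python3 -m crank '[0,0,0,0,0,0,45,0,0,0,0,0,0,45]'; python3 -c "
from h import *
T=get_image('top');print(proj(T,[.43,.317,.016]));print([b for b in blobs(T,*BR)[0] if b[1][4]<400])"
```

```text
time_s: 2.5
position: [0.5772, 0.2839, 0.2445]
tool_rot: [[0.921, -0.39, -0.001], [-0.39, -0.921, -0.001], [-0.001, 0.001, -1.0]]
ft_force: [-0.8, -0.0, -0.9]
grip_width: 0.0387
(np.float64(155.88566837034708), np.float64(326.6119680414925))
[(array([243.2,   5.9]), [238, 0, 12, 13, 140]), (array([232. ,  77.2]), [222, 66, 21, 22, 305]), (array([322.9, 103.6]), [322, 100, 3, 9, 20]), (array([156.3, 116.7]), [150, 111, 14, 13, 125]), (array([492.6, 121. ]), [476, 112, 29, 17, 209]), (array([562.8, 118.2]), [557, 113, 13, 14, 102]), (array([376.4, 118.6]), [372, 116, 9, 6, 40]), (array([135.1, 125. ]), [130, 122, 11, 6, 49]), (array([546.1, 126.4]), [541, 124, 11, 5, 43]), (array([480. , 204.1]), [472, 185, 27, 30, 224]), (array([374. , 240.7]), [367, 234, 15, 14, 142]), (array([177.1, 253.3]), [170, 247, 16, 14, 174]), (array([611.1, 248.1]), [606, 247, 11, 3, 28]), (array([156.6, 327.7]), [149, 320, 16, 16, 184])]
```

```bash
python3 -m crank '[0,0,0,0,-0.0005,-0.03,45,0,0,0,0,0,-0.03,45,0,0,0,0,0,-0.03,45,0,0,0,0,0,-0.03,45,0,0,0,0,0,-0.03,45,0,0,0,0,0,-0.03,45,0,0,0,0,0,-0.02,45,0,0,0,0,0,-0.011,45,0,0,0,0,0,0,45,0,0,0,0,0,0,0,0,0,0,0,0,0,0,0,0,0,0,0,0,0,0,0,0,0,0,0,0,0,0,0,0,0,0,0,0]' 40
```

```text
validation failed for argument at $...
```

```bash
python3 -m crank '[0,0,0,0,0,-0.03,45, 0,0,0,0,0,-0.03,45, 0,0,0,0,0,-0.03,45, 0,0,0,0,0,-0.03,45, 0,0,0,0,0,-0.03,45, 0,0,0,0,0,-0.03,45, 0,0,0,0,0,-0.02,45, 0,0,0,0,0,-0.011,45, 0,0,0,0,0,0,45, 0,0,0,0,0,0,0, 0,0,0,0,0,0,0, 0,0,0,0,0,0,0, 0,0,0,0,0,0,0, 0,0,0,0,0,0,0]' 40
```

```text
time_s: 3.95
position: [0.578, 0.2834, 0.0358]
tool_rot: [[0.92, -0.391, 0.003], [-0.391, -0.92, 0.0], [0.002, -0.001, -1.0]]
ft_force: [-1.2, -1.7, 5.9]
grip_width: 0.018
```

```bash
python3 -m crank '[0,0,0,0,0,0.02,0, 0,0,0,0,0,0.03,0, 0,0,0,0,0,0.03,0, 0,0,0,0,0,0.03,0, 0,0,0,-0.0008,-0.0307,0,0, 0,0,0,-0.0008,-0.0307,0,0, 0,0,0,-0.0008,-0.0307,0,0, 0,0,0,-0.0008,-0.0307,0,0, 0,0,0,-0.0008,-0.0307,0,0, 0,0,0,-0.0008,-0.0307,0,0, 0,0,0,-0.0008,-0.0307,0,0, 0,0,0,-0.0008,-0.0307,0,0, 0,0,0,-0.0008,-0.0307,0,0, 0,0,0,-0.0008,-0.0307,0,0, 0,0,0,0,0,0,0, 0,0,0,0,0,0,0]'; python3 - <<'E'
from h import *
T=get_image('top');S=get_image('scene')
for d in(T,S): print([b for b in blobs(d,*BR)[0] if b[1][4]<400 and 150<b[0][1]<420])
a=cv2.resize(S["frame"][150:400,230:530],None,fx=2,fy=2); cv2.imwrite("pics/g1.png",a[...,::-1])
E
```

```text
time_s: 5.55
position: [0.5693, -0.0238, 0.1445]
tool_rot: [[0.92, -0.392, 0.0], [-0.392, -0.92, 0.0], [0.0, -0.0, -1.0]]
ft_force: [-0.4, 0.2, -1.3]
grip_width: 0.0178
[(array([480. , 204.1]), [471, 185, 28, 31, 226]), (array([123.1, 204.4]), [109, 190, 21, 22, 72]), (array([611.3, 248.2]), [606, 247, 11, 3, 26]), (array([156.9, 327.6]), [149, 320, 17, 16, 194])]
[(array([124.3, 195.5]), [121, 193, 8, 7, 41]), (array([211. , 212.5]), [198, 204, 26, 16, 262]), (array([139.7, 219.5]), [136, 217, 9, 7, 43]), (array([320.2, 223.3]), [316, 219, 10, 8, 43]), (array([286.9, 244.1]), [283, 238, 10, 11, 79]), (array([478.2, 331.3]), [471, 321, 15, 21, 240]), (array([407. , 416.1]), [392, 399, 35, 24, 213])]
```

View pics/g1.png

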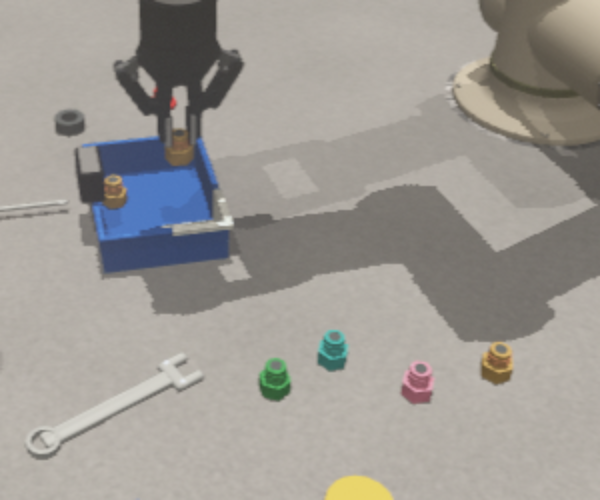

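The first fitting is held by its stub at crop (178,148), over the tote. Next I lower and release it.

```bash
python3 -m crank '[0,0,0,0,0,-0.03,0, 0,0,0,0,0,-0.03,0, 0,0,0,0,0,-0.025,0, 0,0,0,0,0,-0.012,0, 0,0,0,0,0,-0.0065,0, 0,0,0,0,0,0,0]' ; python3 -m crank '[0,0,0,0,0,0,40, 0,0,0,0,0,0,40, 0,0,0,0,0,0,40, 0,0,0,0,0,0,40, 0,0,0,0,0,0,40]'
```

```text
time_s: 6.25
position: [0.5695, -0.0232, 0.0409]
tool_rot: [[0.921, -0.391, 0.0], [-0.391, -0.921, 0.0], [0.0, -0.0, -1.0]]
ft_force: [0.4, -1.0, 0.3]
grip_width: 0.0175
time_s: 6.75
position: [0.5694, -0.0237, 0.0411]
tool_rot: [[0.92, -0.391, 0.0], [-0.391, -0.92, -0.0], [0.0, -0.0, -1.0]]
ft_force: [-0.2, 0.6, 0.0]
grip_width: 0.0341
```

```bash
python3 -m crank '[0,0,0,0,0,0.03,40, 0,0,0,0,0,0.03,40, 0,0,0,0,0,0.03,40, 0,0,0,0,0,0.02,45, 0,0,0,-0.0117,0.0283,0,45, 0,0,0,-0.0117,0.0283,0,45, 0,0,0,-0.0117,0.0283,0,45, 0,0,0,-0.0117,0.0283,0,45, 0,0,0,-0.0117,0.0283,0,45, 0,0,0,-0.0117,0.0283,0,45, 0,0,0,-0.0117,0.0283,0,45, 0,0,0,-0.0117,0.0283,0,45, 0,0,0,-0.0117,0.0283,0,45, 0,0,0,-0.0117,0.0283,0,45, 0,0,0,-0.0117,0.0283,0,45, 0,0,0,-0.0117,0.0283,0,45, 0,0,0,0,0,0,45, 0,0,0,0,0,0,45]'
```

```text
time_s: 8.55
position: [0.4288, 0.3161, 0.1508]
tool_rot: [[0.921, -0.39, 0.0], [-0.39, -0.921, -0.0], [0.0, 0.0, -1.0]]
ft_force: [0.9, 0.5, -0.4]
grip_width: 0.0384
```

```bash
python3 - <<'E'
from h import *
T=get_image('top');S=get_image('scene')
for d in(T,S): print([b for b in blobs(d,*BR)[0] if b[1][4]<400 and 150<b[0][1]<420])
E
```

```text
[(array([480. , 204.1]), [472, 185, 27, 31, 225]), (array([124.4, 203.6]), [113, 190, 18, 22, 67]), (array([374. , 240.7]), [367, 234, 15, 14, 142]), (array([611.3, 248.1]), [606, 247, 11, 3, 27]), (array([328.9, 256. ]), [322, 250, 15, 13, 148]), (array([156.9, 327.7]), [149, 320, 16, 16, 195])]
[(array([124.3, 195.5]), [121, 193, 8, 7, 41]), (array([211.1, 212.5]), [198, 203, 26, 17, 264]), (array([139.6, 219.9]), [136, 217, 9, 9, 49]), (array([286.9, 244.1]), [283, 238, 10, 11, 79]), (array([319.3, 258.9]), [314, 255, 12, 8, 41]), (array([478.3, 331.2]), [471, 321, 15, 21, 258]), (array([407.3, 416.1]), [392, 399, 35, 24, 214])]
```

Fitting one now stands in the tote (top view 329,256). I descend on the second, from 0.151 to 0.0335.

```bash
python3 -m crank '[0,0,0,0,0,-0.03,45, 0,0,0,0,0,-0.03,45, 0,0,0,0,0,-0.03,45, 0,0,0,0,0,-0.017,45, 0,0,0,0,0,-0.0095,45, 0,0,0,0,0,0,45, 0,0,0,0,0,0,0, 0,0,0,0,0,0,0, 0,0,0,0,0,0,0, 0,0,0,0,0,0,0, 0,0,0,0,0,0,0]' 40
```

```text
time_s: 9.75
position: [0.4295, 0.3161, 0.0353]
tool_rot: [[0.92, -0.391, 0.002], [-0.391, -0.92, 0.001], [0.002, -0.001, -1.0]]
ft_force: [-0.2, -0.9, 6.3]
grip_width: 0.0183
```

```bash
python3 -m crank '[0,0,0,0,0,0.02,0, 0,0,0,0,0,0.03,0, 0,0,0,0,0,0.03,0, 0,0,0,0,0,0.03,0, 0,0,0,0.009,-0.0303,0,0, 0,0,0,0.009,-0.0303,0,0, 0,0,0,0.009,-0.0303,0,0, 0,0,0,0.009,-0.0303,0,0, 0,0,0,0.009,-0.0303,0,0, 0,0,0,0.009,-0.0303,0,0, 0,0,0,0.009,-0.0303,0,0, 0,0,0,0.009,-0.0303,0,0, 0,0,0,0.009,-0.0303,0,0, 0,0,0,0.009,-0.0303,0,0, 0,0,0,0.009,-0.0303,0,0, 0,0,0,0.009,-0.0303,0,0, 0,0,0,0.009,-0.0303,0,0, 0,0,0,0,0,0,0, 0,0,0,0,0,0,0]'
```

```text
time_s: 11.65
position: [0.5457, -0.078, 0.1441]
tool_rot: [[0.92, -0.392, -0.001], [-0.392, -0.92, 0.001], [-0.001, -0.0, -1.0]]
ft_force: [-0.4, 0.4, -0.3]
grip_width: 0.018
```

```bash
python3 -m crank '[0,0,0,0,0,-0.03,0, 0,0,0,0,0,-0.03,0, 0,0,0,0,0,-0.025,0, 0,0,0,0,0,-0.012,0, 0,0,0,0,0,-0.006,0, 0,0,0,0,0,0,0, 0,0,0,0,0,0,40, 0,0,0,0,0,0,40, 0,0,0,0,0,0,40, 0,0,0,0,0,0,40, 0,0,0,0,0,0,40, 0,0,0,0,0,0.03,40, 0,0,0,0,0,0.03,40, 0,0,0,0,0,0.03,40, 0,0,0,0,0,0.03,100, 0,0,0,0,0,0.03,100, 0,0,0,-0.03,0.03,0,100, 0,0,0,-0.03,0.04,0,100, 0,0,0,-0.03,0.04,0,100, 0,0,0,-0.03,0.04,0,100]'; python3 - <<'E'
from h import *
T=get_image('top');S=get_image('scene')
for d in(T,S): print([b for b in blobs(d,*BR)[0] if b[1][4]<400 and 220<b[0][1]<420])
a=cv2.resize(T["frame"][190:310,290:420],None,fx=3,fy=3,interpolation=cv2.INTER_CUBIC)
b=cv2.resize(S["frame"][190:310,250:370],None,fx=3,fy=3,interpolation=cv2.INTER_CUBIC)
cv2.imwrite("pics/p2.png",np.hstack([a,b])[...,::-1])
E
```

```text
time_s: 13.65
position: [0.4245, 0.0732, 0.1914]
tool_rot: [[0.92, -0.392, 0.0], [-0.392, -0.92, 0.0], [0.0, -0.0, -1.0]]
ft_force: [0.9, 1.0, 0.1]
grip_width: 0.0852
[(array([374. , 240.7]), [367, 234, 15, 14, 142]), (array([611.3, 248.1]), [606, 247, 11, 3, 27]), (array([328.8, 255.9]), [322, 250, 15, 13, 150]), (array([355.2, 267.1]), [349, 260, 14, 15, 148])]
[(array([286.9, 244.1]), [283, 238, 10, 11, 79]), (array([316.8, 251. ]), [310, 240, 16, 23, 156]), (array([407.2, 416.1]), [392, 399, 35, 24, 213])]
```

View pics/p2.png

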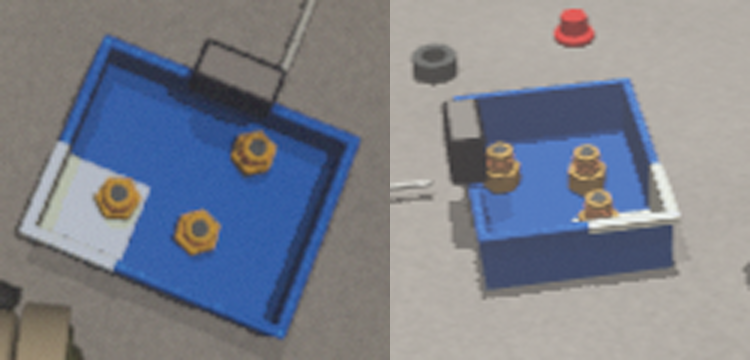

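The picture shows all three fittings standing in the tote (crop 119,197; 198,230; 255,152), the tote unmoved. Now the handle.

```bash
python3 -m crank '[0,0,0,0.0264,-0.0217,0,100, 0,0,0,0.0264,-0.0217,0,100, 0,0,0,0.0264,-0.0217,0,100, 0,0,0,0.0264,-0.0217,0,100, 0,0,0,0.0264,-0.0217,0,100, 0,0,0,0.0264,-0.0217,0,100, 0,0,0,0.0264,-0.0217,0,100, 0,0,0,0.0264,-0.0217,0,100, 0,0,0,0,0,0,100, 0,0,0,0,0,-0.03,100, 0,0,0,0,0,-0.03,100, 0,0,0,0,0,-0.03,100, 0,0,0,0,0,-0.02,100, 0,0,0,0,0,-0.013,100, 0,0,0,0,0,0,100, 0,0,0,0,0,0,100]' 100
```

```text
time_s: 15.35
position: [0.6375, -0.1016, 0.0692]
tool_rot: [[0.92, -0.391, 0.001], [-0.391, -0.92, -0.0], [0.001, -0.0, -1.0]]
ft_force: [-0.6, 0.3, -0.3]
grip_width: 0.0857
```

```bash
python3 -m crank '[0,0,0,0,0,0,45, 0,0,0,0,0,0,45, 0,0,0,0,0,0,38, 0,0,0,0,0,0,34, 0,0,0,0,0,0,30, 0,0,0,0,0,0,0, 0,0,0,0,0,0,0, 0,0,0,0,0,0,0, 0,0,0,0,0,0,0]' 110
```

```text
time_s: 16.25
position: [0.6375, -0.1017, 0.0691]
tool_rot: [[0.92, -0.391, 0.001], [-0.391, -0.92, -0.001], [0.001, -0.0, -1.0]]
ft_force: [1.7, 0.1, 5.6]
grip_width: 0.0267
```

Gripped. Lift about 200 mm gently.

```bash
python3 -m crank '[0,0,0,0,0,0.005,0, 0,0,0,0,0,0.008,0, 0,0,0,0,0,0.012,0, 0,0,0,0,0,0.015,0, 0,0,0,0,0,0.015,0, 0,0,0,0,0,0.015,0, 0,0,0,0,0,0.015,0, 0,0,0,0,0,0.015,0, 0,0,0,0,0,0.015,0, 0,0,0,0,0,0.015,0, 0,0,0,0,0,0.015,0, 0,0,0,0,0,0.015,0, 0,0,0,0,0,0.015,0, 0,0,0,0,0,0.015,0, 0,0,0,0,0,0.012,0, 0,0,0,0,0,0.008,0, 0,0,0,0,0,0.005,0, 0,0,0,0,0,0,0, 0,0,0,0,0,0,0, 0,0,0,0,0,0,0]'; python3 - <<'E'
from h import *
S=get_image('scene')
cv2.imwrite("pics/l1.png",cv2.resize(S["frame"][100:330,180:420],None,fx=2.5,fy=2.5)[...,::-1])
E
```

```text
time_s: 18.25
position: [0.637, -0.1015, 0.2826]
tool_rot: [[0.92, -0.391, -0.001], [-0.391, -0.92, 0.0], [-0.001, 0.0, -1.0]]
ft_force: [-0.0, 0.2, -4.1]
grip_width: 0.0268
```

View pics/l1.png

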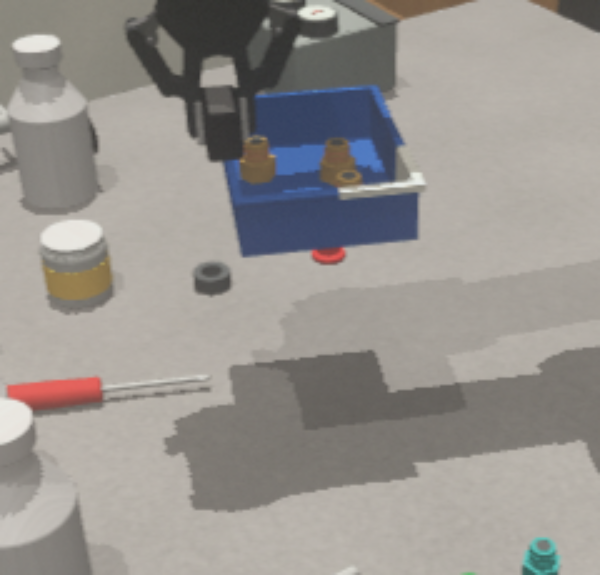

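The tote is level and clear, all fittings inside (crop 258,160; 337,160; 348,180). I now tilt it towards the white corner, about the axis (-0.93,-0.37).

```bash
python3 -m crank '[-0.0185,-0.0075,0,0,0,0,0, -0.037,-0.015,0,0,0,0,0, -0.037,-0.015,0,0,0,0,0, -0.037,-0.015,0,0,0,0,0, -0.037,-0.015,0,0,0,0,0, -0.037,-0.015,0,0,0,0,0, -0.037,-0.015,0,0,0,0,0, -0.037,-0.015,0,0,0,0,0, -0.037,-0.015,0,0,0,0,0, -0.037,-0.015,0,0,0,0,0, -0.037,-0.015,0,0,0,0,0, -0.037,-0.015,0,0,0,0,0, -0.037,-0.015,0,0,0,0,0, -0.037,-0.015,0,0,0,0,0, -0.037,-0.015,0,0,0,0,0, -0.0185,-0.0075,0,0,0,0,0, 0,0,0,0,0,0,0, 0,0,0,0,0,0,0, 0,0,0,0,0,0,0, 0,0,0,0,0,0,0]'; python3 - <<'E'
from h import *
S=get_image('scene');T=get_image('top')
a=cv2.resize(S["frame"][120:330,210:410],None,fx=2,fy=2);b=cv2.resize(T["frame"][150:360,250:450],None,fx=2,fy=2)
cv2.imwrite("pics/t1.png",np.hstack([a,b])[...,::-1])
for d in(T,S): print([b for b in blobs(d,*BR)[0] if b[1][4]<600 and 150<b[0][1]<420 and 220<b[0][0]<420])
E
```

```text
time_s: 20.3
position: [0.6372, -0.1017, 0.2834]
tool_rot: [[0.874, -0.438, 0.212], [-0.277, -0.806, -0.522], [0.399, 0.398, -0.826]]
ft_force: [0.1, -0.2, -4.3]
grip_width: 0.0265
[(array([359.8, 246.6]), [357, 240, 7, 14, 59])]
[(array([312.7, 193.2]), [299, 186, 22, 14, 139]), (array([407.4, 416.2]), [392, 401, 35, 22, 210])]
```

View pics/t1.png

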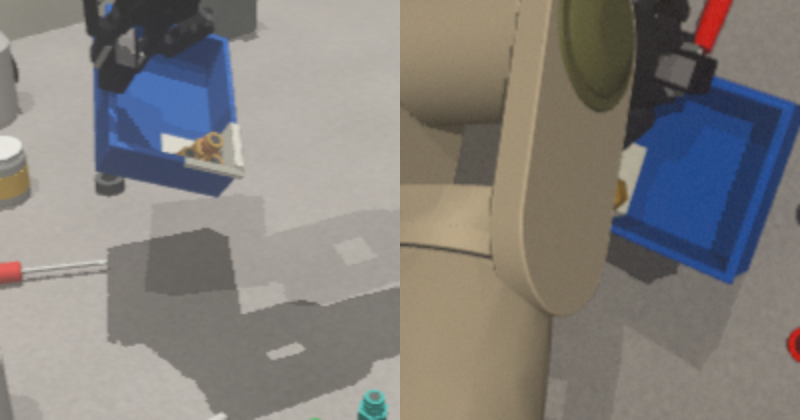

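The tote is tilted 34 degrees and the fittings are gathered at the white corner (left crop 205,148). I let it settle and check positions numerically and close up.

```bash
python3 -m crank '[0,0,0,0,0,0,0, 0,0,0,0,0,0,0, 0,0,0,0,0,0,0, 0,0,0,0,0,0,0, 0,0,0,0,0,0,0]'; python3 - <<'E'
from h import *
s=observe();R=s["tool_rot"];Rt=np.c_[R[:,0],-R[:,1],-R[:,2]]
o=s["position"]-Rt@np.array([.071,0,.069])
S=get_image('scene');T=get_image('top')
print("corner",o+Rt@np.array([-.065,.085,.02]),"base corner",o+Rt@np.array([-.069,.089,0]))
for n,d in(("T",T),("S",S)):
    for c in [(-.069,.089,.05),(.069,.089,.05),(-.069,-.089,.05),(.069,-.089,.05)]: print(n,c,np.round(proj(d,o+Rt@np.array(c)),1))
    for b in blobs(d,*BR,amin=8)[0]:
        c,st=b
        if 280<c[0]<400 and 150<c[1]<300 :
            for z in(.012,.02,.03):
                cc,r=ray(d,*c);p=Rt.T@(cc-o);q=Rt.T@r;x=p+q*(z-p[2])/q[2]
                print(n,c,st,z,np.round(x*1000),np.linalg.norm(x-[-.065,.085,.02]))
h=cv2.resize(S["frame"][165:225,280:345],None,fx=9,fy=9,interpolation=cv2.INTER_CUBIC);cv2.imwrite("pics/t2.png",h[...,::-1])
E
```

```text
time_s: 20.9
position: [0.6371, -0.1015, 0.2833]
tool_rot: [[0.874, -0.437, 0.212], [-0.277, -0.806, -0.522], [0.399, 0.398, -0.826]]
ft_force: [0.0, -0.6, -4.1]
grip_width: 0.0268
corner [ 0.56583455 -0.0208821   0.15473761] base corner [ 0.56832425 -0.02699621  0.13502926]
T (-0.069, 0.089, 0.05) [318.6 247.3]
T (0.069, 0.089, 0.05) [342.  167.8]
T (-0.069, -0.089, 0.05) [414.5 289.2]
T (0.069, -0.089, 0.05) [445.4 202.3]
T [359.7 246.6] [357, 240, 7, 14, 58] 0.012 [-49.  34.  12.] 0.054139292985935596
T [359.7 246.6] [357, 240, 7, 14, 58] 0.02 [-48.  30.  20.] 0.05731193159929119
T [359.7 246.6] [357, 240, 7, 14, 58] 0.03 [-45.  26.  30.] 0.06283569859906132
S (-0.069, 0.089, 0.05) [329.3 205.4]
S (0.069, 0.089, 0.05) [266.  190.9]
S (-0.069, -0.089, 0.05) [322.2 139. ]
S (0.069, -0.089, 0.05) [263.9 121.9]
S [313.1 193.2] [300, 187, 21, 13, 133] 0.012 [-55.  36.  12.] 0.05027037115483742
S [313.1 193.2] [300, 187, 21, 13, 133] 0.02 [-51.  43.  20.] 0.044407910633895945
S [313.1 193.2] [300, 187, 21, 13, 133] 0.03 [-45.  51.  30.] 0.04047932224797165
```

View pics/t2.png

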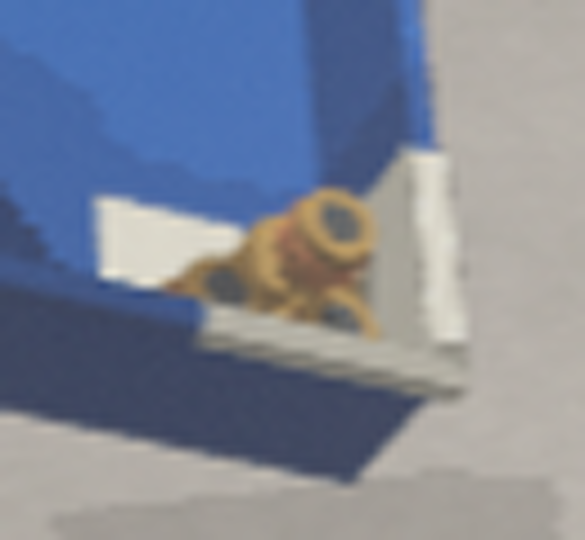

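The close crop shows all three bores in the corner: (345,220), (230,285) and (335,315). The rim matches the pose computed from the tool, so the tote has not slipped in the grip. I'm handing in.

```bash
python3 -c "
from rig import *
print(close_job()); s=observe(); print(s['time_s'],s['position'],s['grip_width'])"
```

```text
the job is handed in; nothing more can be done
None
the job is handed in; nothing more can be done
```

I put both loose brass fittings into the tote by their stubs and gripped the black handle at 110 N. I then lifted the tote about 0.21 m, tilted it 34° towards the white corner, and handed the job in after about 21 s. No verdict was given.

**Last checks**
- **Fittings:** all three are visible together in the white corner. From the masks, the brass group lies about 40–63 mm from the corner, against a limit of 85 mm. The individual fittings were not measured because they partly hide each other and the arm blocks most of the top view.
- **Tote:** its white corner is at about 0.155 m, going by the tool pose. The one rim corner I compared in the picture agreed to about 3 px, so I saw no slip in the grip. The tool pose and grip width were steady over the last 0.6 s.
- **Bystanders:** I made no contact that I know of, and none looked moved in the pictures. I did not measure their displacement.

**Disagreements**
- The two cameras differed by 3–4 mm on the loose fittings, so I aimed between them.
- The finger width read about 18 mm on the 20 mm stubs and 27 mm on the 28 mm handle.
- One move was refused for a miscounted row, and I retyped it.

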